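Pack up the meter rest to the red band

ROBOT

A 6-joint arm with a two-finger parallel gripper is mounted at the origin on the work surface. World frame = base frame: x ahead of the robot, y to its left, z up, the work surface at z = 0. Lengths are in mm, angles in rad, forces in N, time in s.
With the tool pointing down it reaches from about 350 to 875 mm from the base axis. Payload 4.2 kg.
Tool frame: the origin (TCP) lies on the centre line of the jaws, within the pads' length; the fingertips stand 14 mm ahead of it and the grasp point (between the pads) lies 5 mm behind it (tcp_to_tips is the distance from the TCP to the fingertips, in mm); z points along the fingers, y is the direction in which the jaws open and shut (so a half turn about z gives the same grasp; the last joint's range is limited). The gripper opens to 85 mm and grips with 20 to 120 N. Pads are 22 mm wide; open, the fingers measure 114 mm over their backs; the gripper's body (76 mm by 85 mm) begins 54 mm behind the grasp point. The pads swing forward as they close: fully open they stand 13 mm farther back than shut.
Start: joints at [-1.088, 0.385, 0.008, 0, -1.194, -0.259], TCP at [138.728, -609.388, 245.312] pointing down, gripper open.
Joint ranges: [-3.14, 3.14], [-1.21, 2.06], [-1.07, 1.41], [-3.16, 2.05], [-2.99, -0.16], [-3.1, 3.1]. Speed limits (rad/s): [2.79, 2.79, 3.14, 3.14, 3.14, 3.14].

INTERFACE

Orientations are given as a unit quaternion [x, y, z, w].
In Python, from bench import read_state, get_image, job_done, tcp_to_tips gives the robot as it stands. The module is installed in compiled form; this text tells all that it offers.
- The arm moves only by the tool play_rows, never from a script. Its argument "targets" is a list of rows, each an object of numbers: "gripper": the gripper's target within -1 to 1 (shut at 1, half-way at 0, fully open at -1); "tx", "ty", "tz": the shift along the tool's x, y, z scaled (see below); "spin": the turn about the tool's z scaled (see below). A call has 1 to 12 rows; each row is the pose to reach, as a shift and turn from the pose commanded when the call began, along the tool's axes at that moment; what a row does not reach only later rows make up. The controller multiplies each number of a shift by 0.25 m and each number of a turn by pi/4 rad. A row lasts 1/8 s, in which the tool goes at most 62.5 mm and 10.7 degrees, less where a joint would pass 70% of its speed; a pose out of reach is approached as far as the arm can. A call with a number of a shift or a turn outside -1 to 1 is refused whole. A call with a gripper value outside its range is refused whole. The fingers move at their own pace and stop on an object; the grip force is fixed at half the most. Time passes only in rows, so rows that repeat a pose let the fingers close. It gives the time, the measured TCP pose, the force and the opening at its end, in the units of the state.
- read_state(): the state, without advancing time (a new reading comes with each control period).
- get_image(name): name is "scene" or "top" or "wrist"; returns a dict with "frame" (384x512x3 uint8, red, green, blue), "depth" (384x512 float32, mm along the optical axis (not along the pixel's ray), 0 where there is no reading), "mtx" (3x3 intrinsics, pixels), "world_to_cam" (4x4, takes a point from world to camera coordinates). Camera axes: x right, y up, looking along -z (the intrinsics and any distortion apply to the point x, -y, -z); pixel columns grow to the right and rows downward; lengths in mm; the calibration is good to about 2 mm. A picture is of the moment at which its call begins.
- job_done(): hands the job in, once; it reports no verdict.
The state is a dict: "clock": time; "joints": joint angles; "joint_vel": joint speeds; "joint_efforts": joint torques, N m; "position": TCP position; "ee_rot": TCP orientation; "contact_force": force on the tool from outside, world axes, zero at the start; "wrist_torque": the same for the moment, N m; "gripper_width": finger opening in mm.
Only numpy, scipy, OpenCV 4.12 (cv2) and the standard library are available. Lean on these libraries where they do the work, as an engineer would, in place of code of your own. Each camera call takes 0.05 s, during which the arm holds its last target.

TASK

Build up the rest for the next water meter: set loose blue packing plates squarely on top of the blue plate already fixed on the rest, one on another, until the top of the pile is level with the red band on the gauge post (anywhere between the band's lower and upper edge), then stop. One or two plates will do it; leave the spare blue plates where they lie and do not shift the band.

Things in the scene. Friction and masses are not known exactly. Their poses are not given: they have to be found in the camera images.
- level (a point): Point over the centre of the rest's fixed blue plate (50 x 90 x 25 mm, top 37 mm above the bench; 62 with one plate added, 87 with two), at mid-height of the red band (32 mm tall; mid 58 to 91 mm up, new each run). x: across the 50 mm width; y: along the 90 mm, to the gauge post, 88 mm off (band's near face 73 mm off; post 194 mm high). Steel foot under the plate: 110 x 175 x 12 mm.
- plate_a_mid (a point): Loose blue painted metal packing plate, 50 x 90 x 25 mm (x, y, z), about 0.3 kg, lying flat on the bench; the three blue plates are alike. This point is its centre, 12.5 mm up. Its x axis runs across the 50 mm width (grip it across this), its y axis along the 90 mm length.
- plate_b_mid (a point): Loose blue painted metal packing plate, 50 x 90 x 25 mm (x, y, z), about 0.3 kg, lying flat on the bench; the three blue plates are alike. This point is its centre, 12.5 mm up. Its x axis runs across the 50 mm width (grip it across this), its y axis along the 90 mm length.
- plate_c_mid (a point): Loose blue painted metal packing plate, 50 x 90 x 25 mm (x, y, z), about 0.3 kg, lying flat on the bench; the three blue plates are alike. This point is its centre, 12.5 mm up. Its x axis runs across the 50 mm width (grip it across this), its y axis along the 90 mm length.
Things that resemble listed ones, but are neither listed nor needed, are in the scene too. Leave any orange or turquoise look-alike of the part that bears plate_a_mid alone.

How it is judged (in metres and radians):
At the end, for the whole second after the job is handed in: The highest blue plate on the rest has its top within 18 mm of the band's middle; piled plates lie flat, within 20 mm of the rest's centre and 15 degrees of the fixed plate; spare blue plates are within 40 mm of their starts; the band has moved under 5 mm; all plates are at rest ((((horizontal distance between plate_a_mid and level below 0.02 m and angle between plate_a_mid's own z axis and vertical below 0.1 rad and angle between the x axis of plate_a_mid and the x axis of level, either way round below 0.26 rad and z of plate_a_mid in the frame of level below 0.0055 m) and z of plate_a_mid in the frame of level above -0.0305 m) or ((horizontal distance between plate_b_mid and level below 0.02 m and angle between plate_b_mid's own z axis and vertical below 0.1 rad and angle between the x axis of plate_b_mid and the x axis of level, either way round below 0.26 rad and z of plate_b_mid in the frame of level below 0.0055 m) and z of plate_b_mid in the frame of level above -0.0305 m) or ((horizontal distance between plate_c_mid and level below 0.02 m and angle between plate_c_mid's own z axis and vertical below 0.1 rad and angle between the x axis of plate_c_mid and the x axis of level, either way round below 0.26 rad and z of plate_c_mid in the frame of level below 0.0055 m) and z of plate_c_mid in the frame of level above -0.0305 m)) and ((horizontal distance between plate_a_mid and level below 0.02 m and angle between plate_a_mid's own z axis and vertical below 0.1 rad and angle between the x axis of plate_a_mid and the x axis of level, either way round below 0.26 rad and z of plate_a_mid in the frame of level below 0.0055 m) or distance of plate_a_mid from where it was at the start of the episode below 0.04 m) and ((horizontal distance between plate_b_mid and level below 0.02 m and angle between plate_b_mid's own z axis and vertical below 0.1 rad and angle between the x axis of plate_b_mid and the x axis of level, either way round below 0.26 rad and z of plate_b_mid in the frame of level below 0.0055 m) or distance of plate_b_mid from where it was at the start of the episode below 0.04 m) and ((horizontal distance between plate_c_mid and level below 0.02 m and angle between plate_c_mid's own z axis and vertical below 0.1 rad and angle between the x axis of plate_c_mid and the x axis of level, either way round below 0.26 rad and z of plate_c_mid in the frame of level below 0.0055 m) or distance of plate_c_mid from where it was at the start of the episode below 0.04 m) and linear speed of each of plate_a, plate_b, plate_c below 0.02 m/s and distance of level from where it was at the start of the episode below 0.005 m); the robot touches nothing.
It also fails if it takes over 64 s, if anything falls off the work surface, if the arm or the gripper's body presses on something with over 40 N, if the wrist force passes 120 N, or if a joint passes its speed limit or range.

## Working session

There is one attempt and no reset: what is moved stays moved. The work goes in short steps, Python scripts to look and compute and a tool call to move; the robot and the scene stay as the last step left them, time stands still between calls to the robot, and variables do not carry over. Pictures are saved under pics/ and viewed, and the job is handed in when it is done.

Besides the shell and the picture viewer there is one more tool, called by a JSON object that holds its "api" and its "payload". play_rows: Moves the arm, as the interface text tells. Its arguments: {"type":"object","properties":{"targets":{"type":"array","items":{"type":"object","properties":{"gripper":{"type":"number"},"tx":{"type":"number","minimum":-1,"maximum":1},"ty":{"type":"number","minimum":-1,"maximum":1},"tz":{"type":"number","minimum":-1,"maximum":1},"spin":{"type":"number","minimum":-1,"maximum":1}}}}},"required":["targets"]}

```bash
mkdir -p pics
python3 - <<'E'
from bench import *
import cv2,numpy as np,pickle
s=read_state();print(s)
for n in ["scene","top","wrist"]:
    d=get_image(n);pickle.dump(d,open(f'{n}0.pkl','wb'))
    cv2.imwrite(f'pics/{n}0.png',cv2.resize(d['frame'][:,:,::-1],(800,600),interpolation=cv2.INTER_CUBIC))
    print(n,d['mtx'].tolist(),np.round(d['world_to_cam'],4).tolist(), [k for k in d])
E
```

```text
{'clock': 0.0, 'joints': array([-1.08837827e+00,  3.85572374e-01,  6.66903011e-03, -4.95087279e-04,
       -1.19395670e+00, -2.58587938e-01]), 'joint_vel': array([-0.00185449, -0.00070669, -0.00020335, -0.00031703,  0.00035913,
        0.00015404]), 'joint_efforts': array([ 5.48974617e-05, -3.92291451e+01,  1.88400739e+01,  4.18587416e+00,
       -4.58436363e-03,  1.03357553e-05]), 'position': array([ 138.63230272, -608.8954323 ,  244.22946042]), 'ee_rot': array([-1.11590764e-01,  9.93753684e-01,  1.04515010e-03, -1.59151741e-04]), 'contact_force': array([-0.05385826, -0.11938658,  0.63007466]), 'wrist_torque': array([ 0.04860881, -0.00564947,  0.023755  ]), 'gripper_width': 85.06521391480501}
scene [[355.65822493406193, 0.0, 252.92954917774063], [0.0, 355.65822493406193, 192.23140226894935], [0.0, 0.0, 1.0]] [[0.7254, 0.6882, 0.0144, -328.4554], [-0.5332, 0.5486, 0.644, 224.4365], [0.4353, -0.4748, 0.7649, -1046.2653], [0.0, 0.0, 0.0, 1.0]] ['frame', 'depth', 'mtx', 'world_to_cam']
top [[489.9141118571797, 0.0, 257.5235292717097], [0.0, 489.9141118571797, 193.14907387478917], [0.0, 0.0, 1.0]] [[0.0274, -0.9993, -0.0259, -58.5692], [0.9961, 0.0252, 0.0843, -508.8346], [-0.0836, -0.0281, 0.9961, -1042.6331], [0.0, 0.0, 0.0, 1.0]] ['frame', 'depth', 'mtx', 'world_to_cam']
wrist [[324.4544875744131, 0.0, 262.0555663416835], [0.0, 324.4544875744131, 194.68107843580722], [0.0, 0.0, 1.0]] [[-0.221, 0.9753, 0.0027, 623.3343], [-0.9214, -0.2079, -0.3282, 44.0174], [-0.3196, -0.075, 0.9446, -381.1713], [0.0, 0.0, 0.0, 1.0]] ['frame', 'depth', 'mtx', 'world_to_cam']
```

View pics/scene0.png

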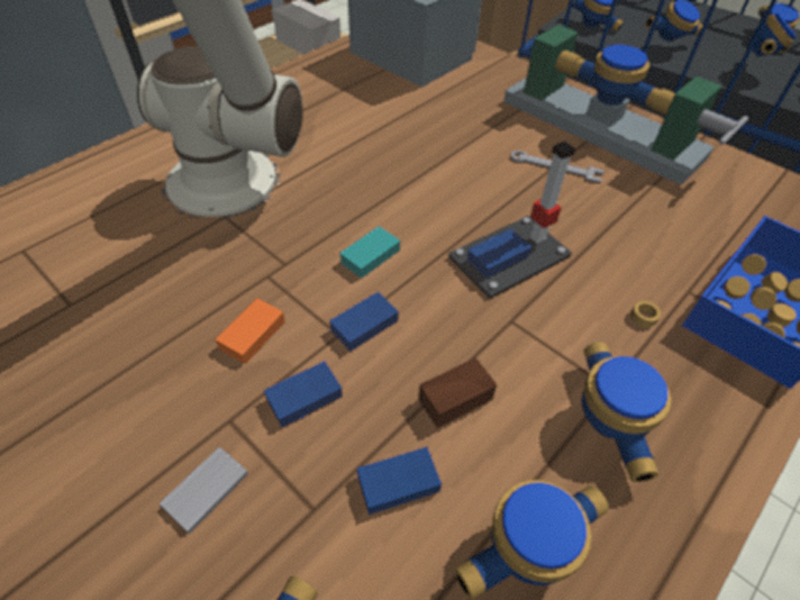

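View pics/top0.png

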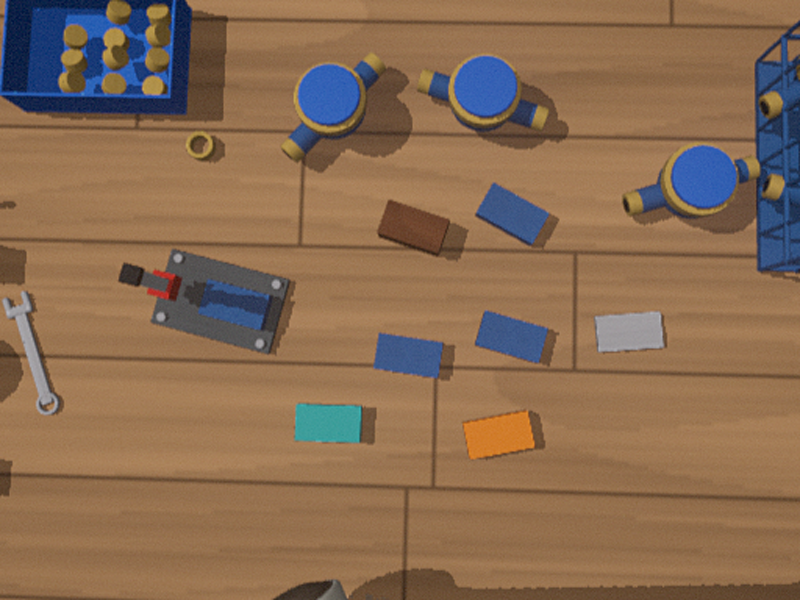

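The top view shows loose blue plates at about (408,355), (513,336) and (513,214) in the 800x600 picture. The rest is at (235,303), with the post and red band near (160,283). Next I'll measure these with colour and depth.

```bash
cat > h.py <<'E'
import numpy as np,cv2
def cloud(d):
    K=d['mtx'];z=d['depth'].astype(float);v,u=np.mgrid[:384,:512]
    P=np.stack([(u-K[0,2])/K[0,0]*z,-(v-K[1,2])/K[1,1]*z,-z],-1)
    M=np.linalg.inv(d['world_to_cam']);return P@M[:3,:3].T+M[:3,3]
def proj(d,p):
    c=d['world_to_cam'][:3,:3]@np.asarray(p,float)+d['world_to_cam'][:3,3];K=d['mtx']
    return K[0,0]*c[0]/-c[2]+K[0,2],K[1,1]*-c[1]/-c[2]+K[1,2]
def hsv(d): return cv2.cvtColor(d['frame'],cv2.COLOR_RGB2HSV)
def comps(m):
    return cv2.connectedComponentsWithStats(m.astype(np.uint8),connectivity=4)
def rect(P):
    r=cv2.minAreaRect(P[:,:2].astype(np.float32));b=cv2.boxPoints(r)
    e=[b[1]-b[0],b[2]-b[1]];l=max(e,key=np.linalg.norm)
    return np.array(r[0]),sorted(r[1]),np.degrees(np.arctan2(l[1],l[0]))%180
E
python3 - <<'E'
import pickle
from h import *
for n in ['top','scene']:
    d=pickle.load(open(n+'0.pkl','rb'));C=cloud(d);H=hsv(d)
    ok=d['depth']>0
    blue=(H[...,0]>100)&(H[...,0]<125)&(H[...,1]>110)&ok&(C[...,2]<100)
    red=((H[...,0]<6)|(H[...,0]>174))&(H[...,1]>170)&ok
    for nm,m in(('blue',blue),('red',red)):
        k,L,S,c=comps(m)
        for i in range(1,k):
            if S[i,4]<(100 if nm=='blue' else 25):continue
            P=C[L==i];zt=P[:,2]
            if nm=='blue':
                P=P[zt>np.percentile(zt,75)-6]
                q,w,a=rect(P);print(n,nm,S[i],np.round(c[i]*1.5625),'z',np.round(np.percentile(zt,[5,50,95]),1),q.round(1),np.round(w,1),round(a,1))
            else: print(n,nm,S[i],np.round(c[i]*1.5625),np.percentile(P,[2,10,50,90,98],axis=0).round(1).tolist())
E
```

```text
top blue [   0    0  123   73 6243] [88. 57.] z [ 0.8 11.9 67.6] [853.5 398.1] [156.4 242.4] 90.6
top blue [ 484   22   28  152 3057] [778. 165.] z [ 7.4 12.4 94.3] [ 718.  -547.8] [ 30.4 305.8] 0.8
top blue [ 291   36   40   39 1196] [485.  86.] z [87.7 90.6 93.7] [ 795.1 -148.4] [81.3 81.4] 101.8
top blue [227  39  14  17 111] [365.  72.] z [42.7 49.4 53.6] [826.9  18.2] [23.4 26.1] 52.9
top blue [ 191   41   39   39 1180] [328.  94.] z [87.5 90.5 93.5] [779.3  59.6] [79.9 80.8] 3.1
top blue [275  47  13  17 152] [439.  85.] z [42.1 48.8 53.5] [811.9 -89. ] [23.9 30.9] 168.1
top blue [185  79  18  16 132] [302. 135.] z [44.7 49.8 53.6] [735.7  99.5] [24.6 25.9] 47.5
top blue [ 430   93   41   40 1275] [703. 176.] z [88.  90.9 93.8] [ 678.4 -434.7] [80.6 81.6] 141.7
top blue [409 117  17  16 172] [652. 196.] z [44.9 50.  53.5] [ 660.6 -379.7] [26.6 30.8] 104.1
top blue [305 118  46  38 901] [512. 213.] z [20.7 23.9 27.2] [ 638.3 -194.7] [49.7 87.9] 62.2
top blue [127 179  46  32 872] [233. 304.] z [32.3 35.6 38.8] [500.2 187.5] [49.1 89.5] 76.7
top blue [305 199  45  33 925] [511. 3
[... 1266 characters left out ...]
] z [90.4 92.7 94.4] [782.3  59.6] [79.9 82.5] 114.3
scene blue [170 232  48  40 963] [302. 392.] z [20.9 25.9 27.7] [ 468.9 -195.6] [50.6 88.2] 74.3
scene blue [374 258  43  38 390] [622. 439.] z [41.1 50.3 54.6] [797.7  27.8] [37.  90.5] 167.7
scene blue [ 229  287   53   41 1365] [398. 479.] z [16.8 25.8 27.6] [ 641.2 -194.7] [49.5 88.6] 61.6
scene blue [ 322  309   53   55 2203] [544. 525.] z [91.  92.8 94.4] [ 797.7 -148.8] [80.6 81.4] 82.1
scene blue [302 349  46  28 390] [494. 567.] z [43.7 51.5 54.7] [ 796.7 -202.3] [35.2 68.1] 5.6
scene red [341 129  17  16 129] [545. 214.] [[507.4, 255.3, 62.1], [512.3, 256.1, 65.7], [533.3, 261.6, 77.8], [539.7, 277.0, 87.2], [540.6, 281.2, 88.2]]
```

Run:
```python
import pickle
from h import *
d=pickle.load(open('scene0.pkl','rb'));C=cloud(d);H=hsv(d)
cr=d['frame'][80:180,280:390,::-1];cv2.imwrite('pics/crop0.png',cv2.resize(cr,None,fx=6,fy=6,interpolation=cv2.INTER_NEAREST)[:600])
d2=pickle.load(open('top0.pkl','rb'))
c=np.array([501.5,187.2]);a=np.radians(77);
for s in(73,88):
  p=c+s*np.array([np.cos(a),np.sin(a)])
  for z in (0,12,37,50,56,62,72,88,194): print(s,p.round(1),z,np.round(proj(d,[*p,z]),1), np.round(proj(d2,[*p,z]),1))
red=((H[...,0]<8)|(H[...,0]>172))&(H[...,1]>150)
for v in range(125,150):
    us=np.where(red[v,330:370])[0]+330
    if len(us):print(v,us.min(),us.max(),C[v,us][:,2].round(0).tolist())
```

```text
73 [517.9 258.3] 0 [337.8 158.3] [122.  187.1]
73 [517.9 258.3] 12 [338.7 155. ] [120.3 186.5]
73 [517.9 258.3] 37 [340.6 148. ] [116.8 185.4]
73 [517.9 258.3] 50 [341.6 144.2] [114.9 184.8]
73 [517.9 258.3] 56 [342.1 142.5] [114.  184.5]
73 [517.9 258.3] 62 [342.6 140.7] [113.1 184.2]
73 [517.9 258.3] 72 [343.4 137.7] [111.5 183.7]
73 [517.9 258.3] 88 [344.8 132.7] [109.  182.9]
73 [517.9 258.3] 194 [354.8  96.1] [ 90.1 176.9]
88 [521.3 272.9] 0 [341.9 156.2] [115.5 185.4]
88 [521.3 272.9] 12 [342.9 152.9] [113.8 184.9]
88 [521.3 272.9] 37 [344.9 145.9] [110.1 183.7]
88 [521.3 272.9] 50 [346.  142.1] [108.2 183.1]
88 [521.3 272.9] 56 [346.5 140.3] [107.2 182.8]
88 [521.3 272.9] 62 [347.  138.5] [106.3 182.5]
88 [521.3 272.9] 72 [347.8 135.5] [104.7 181.9]
88 [521.3 272.9] 88 [349.3 130.6] [102.1 181.1]
88 [521.3 272.9] 194 [359.7  94. ] [ 82.3 174.8]
128 343 344 [0.0, 87.0]
129 342 344 [85.0, 88.0, 87.0]
130 342 344 [88.0, 88.0, 89.0]
131 342 357 [85.0, 86.0, 87.0, 88.0, 87.0, 0.0]
132 341 358 [80.0, 82.0, 84.0, 88.0, 86.0, 86.0, 87.0, 87.0, 87.0, -2.0]
133 341 358 [79.0, 79.0, 82.0
[... 380 characters left out ...]
0, 83.0, 80.0, 78.0]
137 340 356 [67.0, 68.0, 69.0, 70.0, 75.0, 77.0, 80.0, 78.0, 81.0, 85.0, 87.0, 84.0, 82.0, 82.0, 78.0, 78.0, 76.0]
138 340 356 [62.0, 67.0, 66.0, 70.0, 73.0, 73.0, 77.0, 76.0, 81.0, 83.0, 83.0, 79.0, 78.0, 78.0, 76.0, 72.0, 70.0]
139 341 356 [63.0, 63.0, 67.0, 70.0, 73.0, 73.0, 74.0, 77.0, 79.0, 79.0, 77.0, 75.0, 72.0, 73.0, 70.0, 67.0]
140 342 356 [60.0, 64.0, 66.0, 69.0, 69.0, 73.0, 77.0, 76.0, 74.0, 74.0, 72.0, 69.0, 67.0, 66.0, 65.0]
141 344 355 [64.0, 64.0, 67.0, 70.0, 73.0, 73.0, 70.0, 67.0, 68.0, 64.0, 63.0, 60.0]
142 345 354 [62.0, 66.0, 67.0, 70.0, 70.0, 67.0, 66.0, 63.0, 62.0, 60.0]
143 346 352 [62.0, 66.0, 67.0, 65.0, 62.0, 61.0, 59.0]
144 348 349 [63.0, 62.0]
```

View pics/crop0.png

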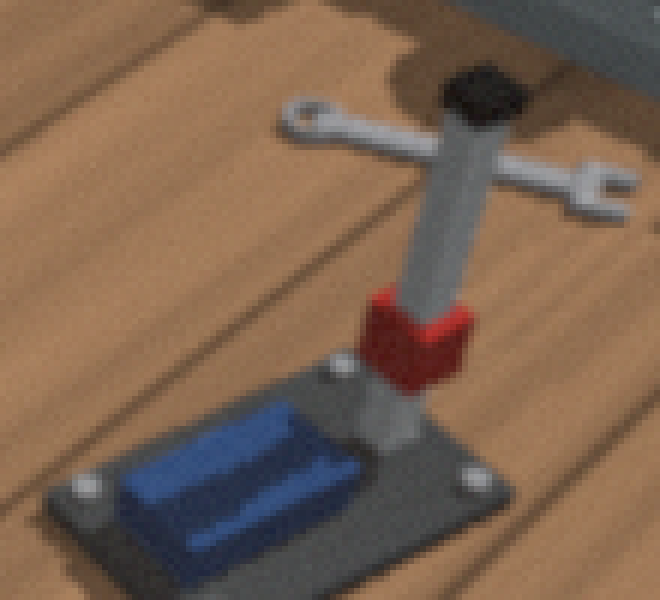

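View pics/wrist0.png

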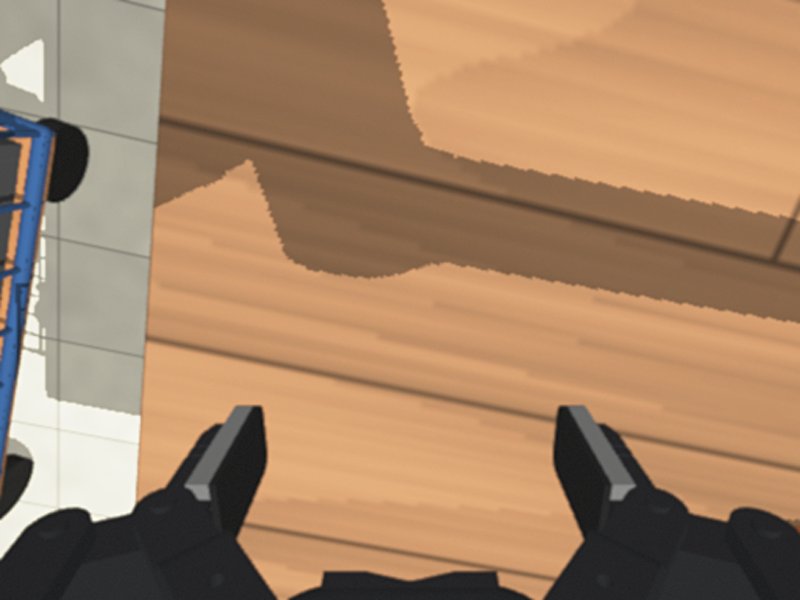

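```bash
cat >> h.py <<'E'
from scipy.spatial.transform import Rotation as R
def go(s,p,jaw=None):
    """print scaled shift to world point p and jaw (tool y) world angle deg (mod 180)"""
    M=R.from_quat(s['ee_rot']).as_matrix();d=np.asarray(p,float)-s['position'];t=M.T@d/250
    y=np.degrees(np.arctan2(M[1,1],M[0,1]));print('pos',s['position'].round(1),'jaw',round(y,2),'tilt',round(np.degrees(np.arccos(-M[2,2])),2),'clk',s['clock'],'F',s['contact_force'].round(1),'w',round(s['gripper_width'],1))
    sp=0
    if jaw is not None: sp=-((jaw-y+90)%180-90)/45
    print('t',t.round(4),'spin',round(sp,4))
E
python3 - <<'E'
from bench import *
from h import *
try: print(tcp_to_tips, tcp_to_tips() if callable(tcp_to_tips) else '')
except Exception as e: print(e)
go(read_state(),[438.5,-54.4,180],172.6)
E
```

```text
14.0 
pos [ 138.6 -609.   244.5] jaw 102.82 tilt 0.09 clk 0.15 F [0.6 0.2 0.3] w 85.4
t [-1.6617  1.8968  0.2609] spin -1.5508
```

{"api": "play_rows", "payload": {"targets": [{"tx": -0.28,"ty": 0.32,"spin": -0.26,"gripper": -1},{"tx": -0.56,"ty": 0.64,"spin": -0.52,"gripper": -1},{"tx": -0.83,"ty": 0.95,"spin": -0.775,"gripper": -1},{"tx": -0.83,"ty": 0.95,"spin": -0.775,"gripper": -1},{"tx": -0.83,"ty": 0.95,"spin": -0.775,"gripper": -1},{"tx": -0.83,"ty": 0.95,"spin": -0.775,"gripper": -1},{"tx": -0.83,"ty": 0.95,"spin": -0.775,"gripper": -1},{"tx": -0.83,"ty": 0.95,"spin": -0.775,"gripper": -1},{"tx": -0.83,"ty": 0.95,"spin": -0.775,"gripper": -1}]}}

```text
invalid input
```

Run:
```python
from bench import *
from h import *
go(read_state(),[438.5,-54.4,180],172.6)
```

```text
pos [ 138.6 -609.   244.5] jaw 102.82 tilt 0.09 clk 0.15 F [0.6 0.2 0.3] w 85.4
t [-1.6617  1.8968  0.2609] spin -1.5508
```

{"api": "play_rows", "payload": {"targets": [{"tx": -0.28,"ty": 0.32,"tz": 0,"spin": -0.26,"gripper": -1},{"tx": -0.56,"ty": 0.64,"tz": 0,"spin": -0.52,"gripper": -1},{"tx": -0.83,"ty": 0.95,"tz": 0,"spin": -0.775,"gripper": -1},{"tx": -0.83,"ty": 0.95,"tz": 0,"spin": -0.775,"gripper": -1},{"tx": -0.83,"ty": 0.95,"tz": 0,"spin": -0.775,"gripper": -1},{"tx": -0.83,"ty": 0.95,"tz": 0,"spin": -0.775,"gripper": -1},{"tx": -0.83,"ty": 0.95,"tz": 0,"spin": -0.775,"gripper": -1},{"tx": -0.83,"ty": 0.95,"tz": 0,"spin": -0.775,"gripper": -1},{"tx": -0.83,"ty": 0.95,"tz": 0,"spin": -0.775,"gripper": -1}]}}

```text
clock: 1.27
position: [287.7, -332.7, 245.0]
ee_rot: [-0.403, 0.915, 0.0, -0.0]
contact_force: [-0.2, 0.3, -0.1]
gripper_width: 85.4
```

Run:
```python
from bench import *
from h import *
go(read_state(),[438.5,-54.4,180],172.6)
```

```text
pos [ 287.7 -332.7  245. ] jaw 137.55 tilt 0.04 clk 1.275 F [-0.2  0.3 -0.1] w 85.4
t [-1.2285  0.306   0.2601] spin -0.7788
```

{"api": "play_rows", "payload": {"targets": [{"tx": -0.25,"ty": 0.08,"tz": 0,"spin": -0.2,"gripper": -1},{"tx": -0.5,"ty": 0.16,"tz": 0,"spin": -0.4,"gripper": -1},{"tx": -0.75,"ty": 0.22,"tz": 0,"spin": -0.6,"gripper": -1},{"tx": -0.95,"ty": 0.3,"tz": 0,"spin": -0.78,"gripper": -1},{"tx": -0.95,"ty": 0.3,"tz": 0,"spin": -0.78,"gripper": -1},{"tx": -0.95,"ty": 0.3,"tz": 0,"spin": -0.78,"gripper": -1},{"tx": -0.95,"ty": 0.3,"tz": 0,"spin": -0.78,"gripper": -1}]}}

```text
clock: 2.15
position: [392.2, -107.0, 245.1]
ee_rot: [-0.66, 0.751, 0.0, -0.0]
contact_force: [0.1, -0.3, -0.0]
gripper_width: 85.2
```

Run:
```python
from bench import *
from h import *
import pickle
go(read_state(),[438.5,-54.4,120],172.6)
d=get_image('wrist');pickle.dump(d,open('wrist1.pkl','wb'))
cv2.imwrite('pics/wrist1.png',cv2.resize(d['frame'][:,:,::-1],(800,600),interpolation=cv2.INTER_CUBIC))
C=cloud(d);H=hsv(d)
blue=(H[...,0]>100)&(H[...,0]<125)&(H[...,1]>110)&(d['depth']>0)&(C[...,2]<100)
k,L,S,c=comps(blue)
for i in range(1,k):
    if S[i,4]<300:continue
    P=C[L==i];zt=P[:,2];P=P[zt>np.percentile(zt,75)-6]
    q,w,a=rect(P);print(S[i],np.round(c[i]*1.5625),'z',np.round(np.percentile(zt,[5,50,95]),1),q.round(1),np.round(w,1),round(a,1))
```

```text
pos [ 392.2 -107.   245.1] jaw 172.61 tilt 0.04 clk 2.15 F [ 0.1 -0.3 -0. ] w 85.2
t [-0.2325 -0.157   0.5003] spin 0.0002
[ 154   39   53   96 4510] [280. 135.] z [23.4 24.9 26.1] [ 467.5 -194.6] [49.9 88.5] 75.0
[   0   63   59   96 4540] [ 40. 172.] z [10.3 24.7 26.1] [ 638.1 -193. ] [48.2 89.3] 61.7
[ 206  172   45   75 3136] [358. 326.] z [22.8 24.9 26.1] [438.  -53.6] [48.9 89.4] 82.9
[  0 299  20  52 673] [ 11. 505.] z [ 8.4 38.9 54.6] [738.   61.7] [ 7.4 41.4] 89.3
[194 344  38  34 848] [329. 558.] z [16.4 35.3 37.9] [495.2 161.5] [37.1 49.4] 167.9
```

View pics/wrist1.png

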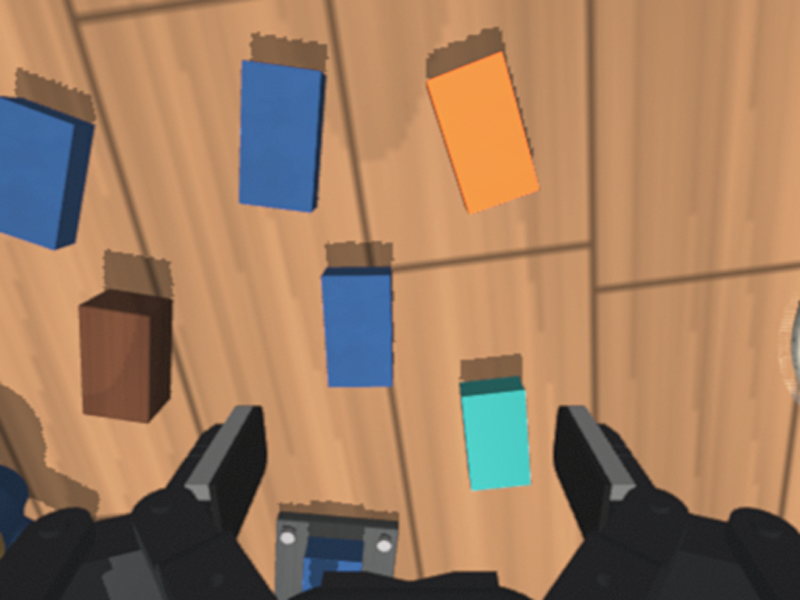

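Run:
```python
from h import *
import pickle
d=pickle.load(open('wrist1.pkl','rb'));C=cloud(d)
for y in (258,260,262,265,270,280,300): print(y,[C[y,x].round(0).tolist()+[round(float(d['depth'][y,x]))] for x in (158,164,167,358,363,368)])
```

```text
258 [[545.0, 8.0, -0.0, 424], [537.0, 9.0, -1.0, 425], [533.0, 9.0, 0.0, 424], [286.0, 41.0, 1.0, 423], [279.0, 42.0, 0.0, 424], [272.0, 43.0, 0.0, 424]]
260 [[436.0, -123.0, 249.0, 142], [434.0, -123.0, 248.0, 142], [433.0, -121.0, 246.0, 145], [349.0, -110.0, 246.0, 145], [347.0, -112.0, 249.0, 142], [345.0, -111.0, 249.0, 142]]
262 [[436.0, -123.0, 250.0, 141], [433.0, -123.0, 250.0, 141], [434.0, -120.0, 247.0, 145], [349.0, -109.0, 247.0, 145], [348.0, -112.0, 252.0, 139], [345.0, -111.0, 249.0, 142]]
265 [[435.0, -123.0, 253.0, 138], [434.0, -121.0, 250.0, 141], [434.0, -119.0, 247.0, 145], [349.0, -108.0, 247.0, 145], [349.0, -112.0, 253.0, 138], [347.0, -112.0, 254.0, 137]]
270 [[434.0, -123.0, 256.0, 135], [434.0, -119.0, 251.0, 141], [434.0, -116.0, 247.0, 146], [350.0, -106.0, 248.0, 144], [349.0, -110.0, 254.0, 138], [347.0, -111.0, 256.0, 136]]
280 [[434.0, -120.0, 260.0, 133], [434.0, -115.0, 253.0, 141], [434.0, -113.0, 250.0, 144], [350.0, -102.0, 250.0, 144], [350.0, -107.0, 256.0, 137], [349.0, -109.0, 260.0, 132]]
300 [[435.0, -112.0, 262.0, 133], [436.0, -107.0, 255.0, 141], [435.0, -105.0, 253.0, 144], [351.0, -93.0, 252.0, 146], [351.0, -98.0, 259.0, 137], [350.0, -102.0, 264.0, 131]]
```

{"api": "play_rows", "payload": {"targets": [{"tx": -0.116,"ty": -0.078,"tz": 0.12,"spin": 0,"gripper": -1},{"tx": -0.231,"ty": -0.155,"tz": 0.25,"spin": -0.004,"gripper": -1},{"tx": -0.231,"ty": -0.155,"tz": 0.5,"spin": -0.004,"gripper": -1},{"tx": -0.231,"ty": -0.155,"tz": 0.5,"spin": -0.004,"gripper": -1},{"tx": -0.231,"ty": -0.155,"tz": 0.5,"spin": -0.004,"gripper": -1},{"tx": -0.231,"ty": -0.155,"tz": 0.5,"spin": -0.004,"gripper": -1}]}}

```text
clock: 2.95
position: [440.0, -53.4, 122.8]
ee_rot: [-0.662, 0.749, -0.001, 0.002]
contact_force: [1.1, 0.9, 0.2]
gripper_width: 85.8
```

Run:
```python
from bench import *
from h import *
go(read_state(),[438.2,-54,21],172.8)
```

```text
pos [440.  -53.4 122.8] jaw 172.94 tilt 0.31 clk 2.95 F [1.1 0.9 0.2] w 85.8
t [0.0037 0.0088 0.4071] spin 0.0031
```

{"api": "play_rows", "payload": {"targets": [{"tx": 0,"ty": 0,"tz": 0.1,"spin": 0,"gripper": -1},{"tx": 0,"ty": 0,"tz": 0.2,"spin": 0,"gripper": -1},{"tx": 0,"ty": 0,"tz": 0.3,"spin": 0,"gripper": -1},{"tx": 0,"ty": 0,"tz": 0.36,"spin": 0,"gripper": -1},{"tx": 0,"ty": 0,"tz": 0.4,"spin": 0,"gripper": -1},{"tx": 0,"ty": 0,"tz": 0.42,"spin": 0,"gripper": -1},{"tx": 0,"ty": 0,"tz": 0.42,"spin": 0,"gripper": -1},{"tx": 0,"ty": 0,"tz": 0.42,"spin": 0,"gripper": -1},{"tx": 0,"ty": 0,"tz": 0.42,"spin": 0,"gripper": -1}]}}

```text
clock: 4.08
position: [438.7, -53.1, 15.7]
ee_rot: [-0.662, 0.749, -0.0, 0.0]
contact_force: [0.5, 0.3, -0.7]
gripper_width: 85.1
```

Run:
```python
from bench import *
from h import *
go(read_state(),[438.2,-54,14],172.8)
d=get_image('wrist')
cv2.imwrite('pics/wrist2.png',cv2.resize(d['frame'][:,:,::-1],(800,600),interpolation=cv2.INTER_CUBIC))
```

```text
pos [438.7 -53.1  15.7] jaw 172.98 tilt 0.05 clk 4.075 F [ 0.5  0.3 -0.7] w 85.1
t [0.0037 0.0015 0.0068] spin 0.004
```

View pics/wrist2.png

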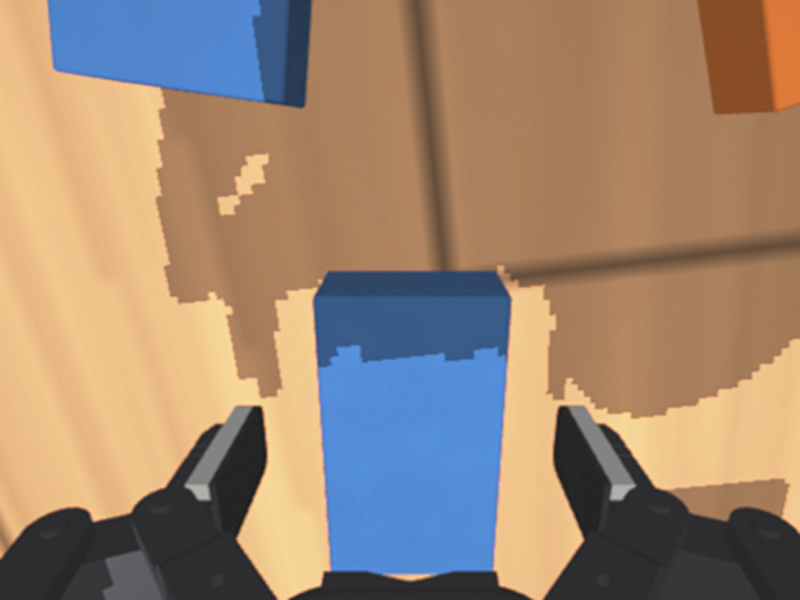

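The plate sits centred between the fingers, with side gaps near x 265 to 320 and 500 to 555. I'll close the gripper and lift a little.

{"api": "play_rows", "payload": {"targets": [{"tx": 0,"ty": 0,"tz": 0,"spin": 0,"gripper": 0},{"tx": 0,"ty": 0,"tz": 0,"spin": 0,"gripper": 0.5},{"tx": 0,"ty": 0,"tz": 0,"spin": 0,"gripper": 1},{"tx": 0,"ty": 0,"tz": 0,"spin": 0,"gripper": 1},{"tx": 0,"ty": 0,"tz": 0,"spin": 0,"gripper": 1},{"tx": 0,"ty": 0,"tz": 0,"spin": 0,"gripper": 1},{"tx": 0,"ty": 0,"tz": 0,"spin": 0,"gripper": 1},{"tx": 0,"ty": 0,"tz": 0,"spin": 0,"gripper": 1}]}}

```text
clock: 5.12
position: [438.4, -53.2, 15.6]
ee_rot: [-0.663, 0.749, -0.0, -0.0]
contact_force: [-2.2, 0.9, 5.6]
gripper_width: 48.6
```

{"api": "play_rows", "payload": {"targets": [{"tx": 0,"ty": 0,"tz": -0.04,"spin": 0,"gripper": 1},{"tx": 0,"ty": 0,"tz": -0.12,"spin": 0,"gripper": 1},{"tx": 0,"ty": 0,"tz": -0.24,"spin": 0,"gripper": 1},{"tx": 0,"ty": 0,"tz": -0.36,"spin": 0,"gripper": 1},{"tx": 0,"ty": 0,"tz": -0.44,"spin": 0,"gripper": 1},{"tx": 0,"ty": 0,"tz": -0.48,"spin": 0,"gripper": 1},{"tx": 0,"ty": 0,"tz": -0.48,"spin": 0,"gripper": 1},{"tx": 0,"ty": 0,"tz": -0.48,"spin": 0,"gripper": 1},{"tx": 0,"ty": 0,"tz": -0.48,"spin": 0,"gripper": 1}]}}

```text
clock: 6.25
position: [437.8, -53.3, 134.4]
ee_rot: [-0.662, 0.749, 0.001, -0.001]
contact_force: [0.7, -0.1, -4.3]
gripper_width: 49.0
```

Run:
```python
from bench import *
from h import *
import pickle
go(read_state(),[501.5,187.2,140],167)
for n in ('wrist','scene'):
    d=get_image(n);pickle.dump(d,open(n+'3.pkl','wb'))
    cv2.imwrite(f'pics/{n}3.png',cv2.resize(d['frame'][:,:,::-1],(800,600),interpolation=cv2.INTER_CUBIC))
d=pickle.load(open('wrist3.pkl','rb'))
C=cloud(d);H=hsv(d)
blue=(H[...,0]>100)&(H[...,0]<125)&(H[...,1]>110)&(d['depth']>0)
k,L,S,c=comps(blue)
for i in range(1,k):
    if S[i,4]<300:continue
    P=C[L==i];zt=P[:,2];P=P[zt>np.percentile(zt,75)-6]
    q,w,a=rect(P);print(S[i],np.round(c[i]*1.5625),'z',np.round(np.percentile(zt,[5,50,95]),1),q.round(1),np.round(w,1),round(a,1))
```

```text
pos [437.8 -53.3 134.4] jaw 172.97 tilt 0.13 clk 6.25 F [ 0.7 -0.1 -4.3] w 49.0
t [-0.9859 -0.1351 -0.0234] spin 0.1327
[ 149    0   81   74 5354] [295.  53.] z [23.5 24.8 26. ] [ 473.2 -173.8] [46.2 49.8] 165.1
[  200   175   125   194 21901] [410. 419.] z [137.  143.6 144.5] [438.3 -52.8] [50.  91.7] 83.4
```

View pics/wrist3.png

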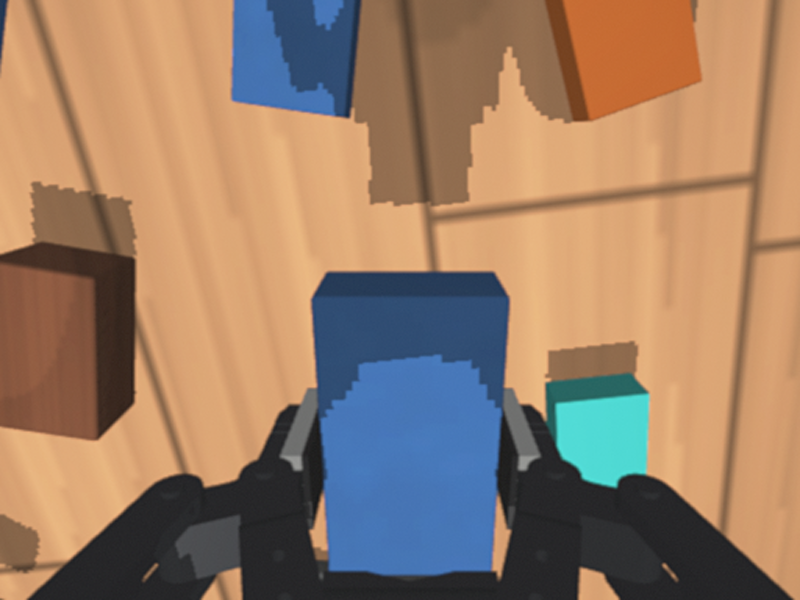

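View pics/scene3.png

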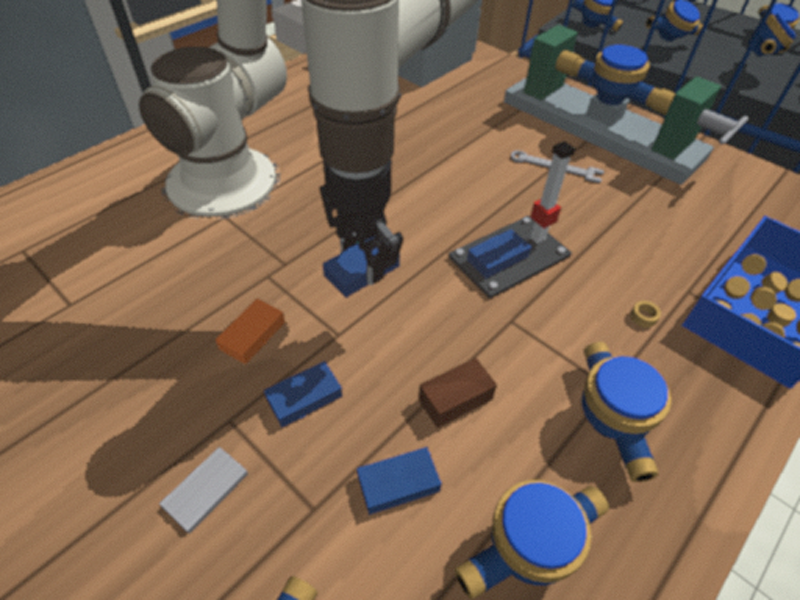

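Run:
```python
from h import *
import pickle
d=pickle.load(open('wrist3.pkl','rb'));print(np.linalg.inv(d['world_to_cam'])[:3,3])
d=pickle.load(open('scene3.pkl','rb'));C=cloud(d);H=hsv(d)
cv2.imwrite('pics/crop3.png',cv2.resize(d['frame'][100:200,190:300,::-1],None,fx=6,fy=6,interpolation=cv2.INTER_CUBIC))
blue=(H[...,0]>100)&(H[...,0]<125)&(H[...,1]>110)&(d['depth']>0)&(C[...,2]<200)
k,L,S,c=comps(blue)
for i in range(1,k):
    if 190<c[i][0]<330 and S[i,4]>100:
        P=C[L==i];zt=P[:,2];P=P[zt>np.percentile(zt,75)-6]
        q,w,a=rect(P);print(S[i],np.round(c[i]*1.5625),'z',np.round(np.percentile(zt,[5,50,95]),1),q.round(1),np.round(w,1),round(a,1))
```

```text
[ 428.00493927 -136.62364449  262.9143768 ]
[301 147  39  26 517] [499. 250.] z [32.3 37.8 39.5] [502.8 187.5] [51.4 92.1] 76.9
[208 156  27  27 424] [348. 264.] z [143.5 145.  147.1] [437.1 -70.8] [55.4 56.7] 81.3
[170 232  48  40 998] [302. 393.] z [14.  25.9 27.8] [ 469.5 -195.9] [50.1 88.9] 74.5
[ 229  287   53   41 1363] [398. 479.] z [17.1 25.8 27.7] [ 641.3 -194.6] [49.8 88.7] 61.0
[302 350  39  27 377] [493. 567.] z [44.3 51.3 54.7] [ 791.3 -204.3] [33.  58.1] 1.1
```

{"api": "play_rows", "payload": {"targets": [{"tx": -0.1,"ty": -0.013,"tz": 0,"spin": 0.02,"gripper": 1},{"tx": -0.24,"ty": -0.032,"tz": 0,"spin": 0.04,"gripper": 1},{"tx": -0.4,"ty": -0.054,"tz": 0,"spin": 0.06,"gripper": 1},{"tx": -0.56,"ty": -0.076,"tz": 0,"spin": 0.08,"gripper": 1},{"tx": -0.72,"ty": -0.098,"tz": 0,"spin": 0.1,"gripper": 1},{"tx": -0.86,"ty": -0.117,"tz": 0,"spin": 0.12,"gripper": 1},{"tx": -0.95,"ty": -0.13,"tz": 0,"spin": 0.133,"gripper": 1},{"tx": -0.983,"ty": -0.135,"tz": 0,"spin": 0.133,"gripper": 1},{"tx": -0.983,"ty": -0.135,"tz": 0,"spin": 0.133,"gripper": 1},{"tx": -0.983,"ty": -0.135,"tz": 0,"spin": 0.133,"gripper": 1},{"tx": -0.983,"ty": -0.135,"tz": 0,"spin": 0.133,"gripper": 1}]}}

```text
clock: 7.72
position: [501.7, 185.7, 135.3]
ee_rot: [-0.622, 0.783, 0.0, -0.0]
contact_force: [0.1, 0.2, -4.0]
gripper_width: 48.9
```

Run:
```python
from bench import *
from h import *
import pickle
go(read_state(),[501.5,187.2,60],167)
d=get_image('wrist');pickle.dump(d,open('wrist4.pkl','wb'))
d2=get_image('scene')
cv2.imwrite('pics/scene4.png',cv2.resize(d2['frame'][70:220,230:430,::-1],(800,600),interpolation=cv2.INTER_CUBIC))
C=cloud(d);H=hsv(d)
blue=(H[...,0]>100)&(H[...,0]<125)&(H[...,1]>110)&(d['depth']>0)&(C[...,2]>30)
k,L,S,c=comps(blue)
for i in range(1,k):
    if S[i,4]<300:continue
    P=C[L==i];zt=P[:,2];P=P[zt>np.percentile(zt,75)-6]
    q,w,a=rect(P);print(S[i],np.round(c[i]*1.5625),'z',np.round(np.percentile(zt,[5,50,95]),1),q.round(1),np.round(w,1),round(a,1))
```

```text
pos [501.7 185.7 135.3] jaw 166.94 tilt 0.02 clk 7.725 F [ 0.1  0.2 -4. ] w 48.9
t [-0.0056  0.0021  0.3014] spin -0.0014
[  200   144   126   224 24076] [410. 403.] z [ 37.  144.5 145.5] [502.2 185.5] [50.7 90.7] 77.4
```

View pics/scene4.png

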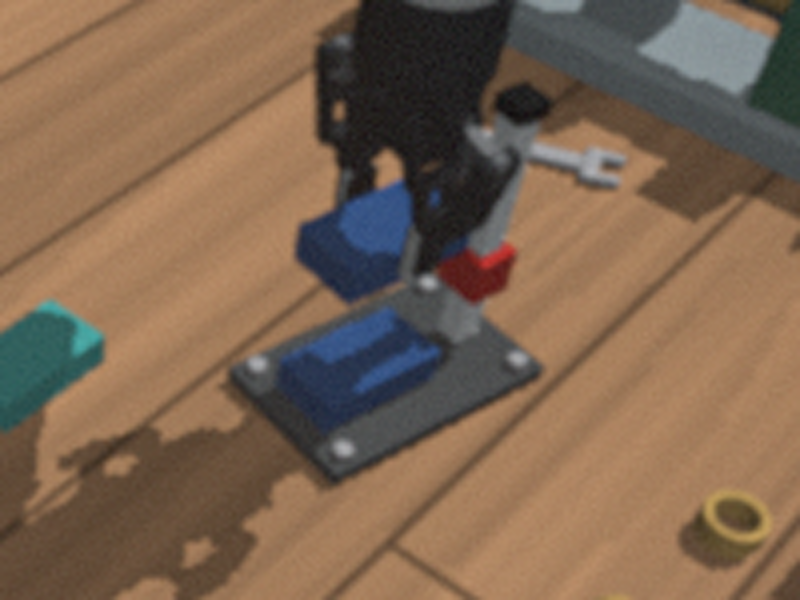

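{"api": "play_rows", "payload": {"targets": [{"tx": 0,"ty": 0,"tz": 0.06,"spin": 0,"gripper": 1},{"tx": -0.004,"ty": 0,"tz": 0.14,"spin": 0,"gripper": 1},{"tx": -0.005,"ty": 0,"tz": 0.22,"spin": 0,"gripper": 1},{"tx": -0.005,"ty": 0,"tz": 0.27,"spin": 0,"gripper": 1},{"tx": -0.005,"ty": 0,"tz": 0.295,"spin": 0,"gripper": 1},{"tx": -0.005,"ty": 0,"tz": 0.3,"spin": 0,"gripper": 1},{"tx": -0.005,"ty": 0,"tz": 0.3,"spin": 0,"gripper": 1},{"tx": -0.005,"ty": 0,"tz": 0.3,"spin": 0,"gripper": 1},{"tx": -0.005,"ty": 0,"tz": 0.3,"spin": 0,"gripper": 1}]}}

```text
clock: 8.95
position: [502.4, 187.9, 60.8]
ee_rot: [-0.622, 0.783, -0.0, 0.0]
contact_force: [0.1, 1.3, -5.0]
gripper_width: 48.7
```

Run:
```python
from bench import *
from h import *
import pickle
go(read_state(),[501.5,187,53],167)
d2=get_image('scene')
cv2.imwrite('pics/scene5.png',cv2.resize(d2['frame'][100:200,270:403,::-1],(800,600),interpolation=cv2.INTER_CUBIC))
```

```text
pos [502.4 187.9  60.8] jaw 166.99 tilt 0.06 clk 8.95 F [ 0.1  1.3 -5. ] w 48.7
t [0.0045 0.0028 0.0311] spin -0.0001
```

View pics/scene5.png

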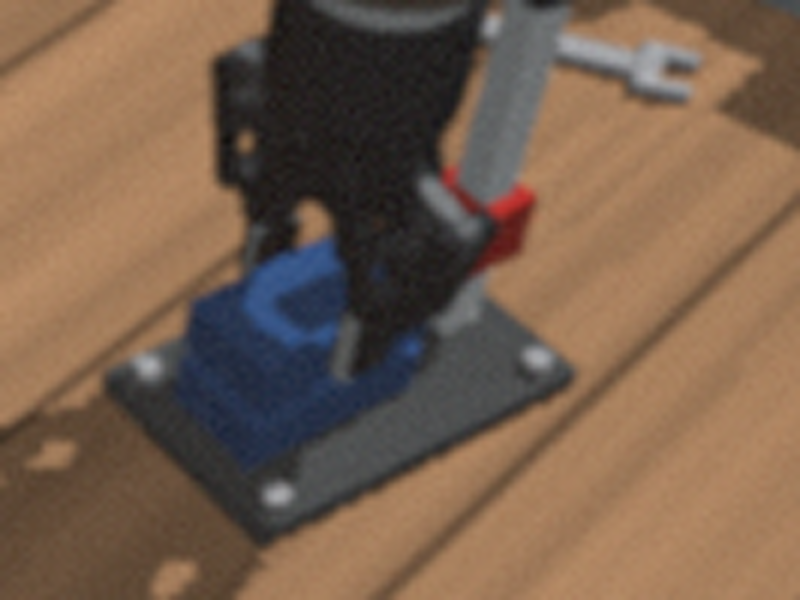

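{"api": "play_rows", "payload": {"targets": [{"tx": 0.003,"ty": 0.002,"tz": 0.01,"spin": 0,"gripper": 1},{"tx": 0.003,"ty": 0.002,"tz": 0.018,"spin": 0,"gripper": 1},{"tx": 0.003,"ty": 0.002,"tz": 0.024,"spin": 0,"gripper": 1},{"tx": 0.003,"ty": 0.002,"tz": 0.029,"spin": 0,"gripper": 1},{"tx": 0.003,"ty": 0.002,"tz": 0.029,"spin": 0,"gripper": 1},{"tx": 0.003,"ty": 0.002,"tz": 0.029,"spin": 0,"gripper": 1},{"tx": 0.003,"ty": 0.002,"tz": 0.029,"spin": 0,"gripper": 1}]}}

```text
clock: 9.88
position: [501.6, 187.2, 53.1]
ee_rot: [-0.622, 0.783, -0.0, 0.0]
contact_force: [-0.6, 0.6, -4.6]
gripper_width: 48.8
```

Run:
```python
from bench import *
from h import *
go(read_state(),[501.5,187,53],167)
```

```text
pos [501.6 187.2  53.1] jaw 167.0 tilt 0.01 clk 9.875 F [-0.6  0.6 -4.6] w 48.8
t [0.001  0.0002 0.0006] spin -0.0001
```

{"api": "play_rows", "payload": {"targets": [{"tx": 0,"ty": 0,"tz": 0.002,"spin": 0,"gripper": 1},{"tx": 0,"ty": 0,"tz": 0.005,"spin": 0,"gripper": 1},{"tx": 0,"ty": 0,"tz": 0.005,"spin": 0,"gripper": 1},{"tx": 0,"ty": 0,"tz": 0.005,"spin": 0,"gripper": 1}]}}

```text
clock: 10.38
position: [501.6, 187.2, 52.6]
ee_rot: [-0.623, 0.783, -0.0, 0.0]
contact_force: [-2.9, -1.0, 4.8]
gripper_width: 48.5
```

The force went from -4.6 to +4.8 N, so the plate is seated. I'll release it and rise.

{"api": "play_rows", "payload": {"targets": [{"tx": 0,"ty": 0,"tz": 0,"spin": 0,"gripper": 0},{"tx": 0,"ty": 0,"tz": 0,"spin": 0,"gripper": -0.5},{"tx": 0,"ty": 0,"tz": 0,"spin": 0,"gripper": -1},{"tx": 0,"ty": 0,"tz": 0,"spin": 0,"gripper": -1},{"tx": 0,"ty": 0,"tz": 0,"spin": 0,"gripper": -1},{"tx": 0,"ty": 0,"tz": 0,"spin": 0,"gripper": -1},{"tx": 0,"ty": 0,"tz": 0,"spin": 0,"gripper": -1}]}}

```text
clock: 11.25
position: [501.6, 187.2, 51.8]
ee_rot: [-0.622, 0.783, -0.0, 0.0]
contact_force: [0.2, 0.1, 0.2]
gripper_width: 85.4
```

{"api": "play_rows", "payload": {"targets": [{"tx": 0,"ty": 0,"tz": -0.05,"spin": 0,"gripper": -1},{"tx": 0,"ty": 0,"tz": -0.15,"spin": 0,"gripper": -1},{"tx": 0,"ty": 0,"tz": -0.35,"spin": 0,"gripper": -1},{"tx": 0,"ty": 0,"tz": -0.55,"spin": 0,"gripper": -1},{"tx": 0,"ty": 0,"tz": -0.7,"spin": 0,"gripper": -1},{"tx": 0.2,"ty": 0,"tz": -0.8,"spin": 0,"gripper": -1},{"tx": 0.4,"ty": 0,"tz": -0.8,"spin": 0,"gripper": -1},{"tx": 0.6,"ty": 0,"tz": -0.8,"spin": 0,"gripper": -1},{"tx": 0.6,"ty": 0,"tz": -0.8,"spin": 0,"gripper": -1},{"tx": 0.6,"ty": 0,"tz": -0.8,"spin": 0,"gripper": -1}]}}

```text
clock: 12.5
position: [468.0, 41.0, 252.7]
ee_rot: [-0.622, 0.783, -0.0, 0.001]
contact_force: [1.0, -0.2, 0.0]
gripper_width: 85.5
```

Run:
```python
from bench import *
from h import *
s=read_state();go(s,s['position'])
for n in ('scene','top'):
    d=get_image(n);C=cloud(d);H=hsv(d)
    cv2.imwrite(f'pics/{n}6.png',cv2.resize(d['frame'][:,:,::-1],(800,600),interpolation=cv2.INTER_CUBIC))
    if n=='scene': cv2.imwrite('pics/crop6.png',cv2.resize(d['frame'][80:180,280:390,::-1],None,fx=6,fy=6,interpolation=cv2.INTER_CUBIC)[:600])
    blue=(H[...,0]>100)&(H[...,0]<125)&(H[...,1]>110)&(d['depth']>0)&(C[...,2]<100)&(C[...,2]>-5)
    red=((H[...,0]<6)|(H[...,0]>174))&(H[...,1]>170)&(d['depth']>0)
    k,L,S,c=comps(blue)
    for i in range(1,k):
        if 400<S[i,4]<1400:
            P=C[L==i];zt=P[:,2];P=P[zt>np.percentile(zt,75)-6]
            q,w,a=rect(P);print(n,S[i],np.round(c[i]*1.5625),'z',np.round(np.percentile(zt,[5,50,95]),1),q.round(1),np.round(w,1),round(a,1))
    P=C[red];P=P[(P[:,2]>40)&(P[:,2]<120)];print('red',len(P),np.percentile(P,[2,10,50,90,98],axis=0).round(1).tolist())
```

```text
pos [468.   41.  252.7] jaw 166.97 tilt 0.1 clk 12.5 F [ 1.  -0.2  0. ] w 85.5
t [0. 0. 0.] spin 0
scene [302 141  39  28 548] [501. 240.] z [48.9 62.8 64.4] [502.9 185.4] [49.  90.6] 77.1
scene [ 382  228   45   40 1357] [631. 387.] z [90.4 92.7 94.4] [783.   59.2] [79.8 82.5] 74.7
scene [170 232  48  40 959] [301. 393.] z [14.1 25.9 27.9] [ 469.2 -196. ] [49.2 87.9] 75.2
scene [ 229  287   53   41 1367] [398. 479.] z [17.1 25.8 27.7] [ 640.9 -194.3] [50.3 88.8] 61.0
red 130 [[507.1, 254.5, 63.0], [512.4, 256.3, 65.2], [533.2, 261.1, 78.8], [539.6, 275.8, 87.4], [540.7, 280.8, 88.4]]
top [ 291   36   40   39 1202] [485.  86.] z [87.6 90.6 93.5] [ 795.1 -148.7] [80.8 81. ] 155.0
top [ 191   41   39   39 1184] [328.  94.] z [87.7 90.6 93.5] [779.2  59.6] [79.8 81.4] 3.1
top [ 430   93   41   40 1277] [703. 176.] z [87.8 90.8 93.8] [ 678.8 -435.1] [80.7 82. ] 130.6
top [305 118  46  38 897] [512. 213.] z [20.8 23.8 27. ] [ 638.2 -194.6] [49.5 88.1] 61.9
red 30 [[530.2, 259.2, 82.9], [532.0, 262.6, 83.3], [534.3, 271.1, 84.9], [536.9, 281.4, 87.0], [538.3, 283.3, 88.4]]
```

View pics/crop6.png

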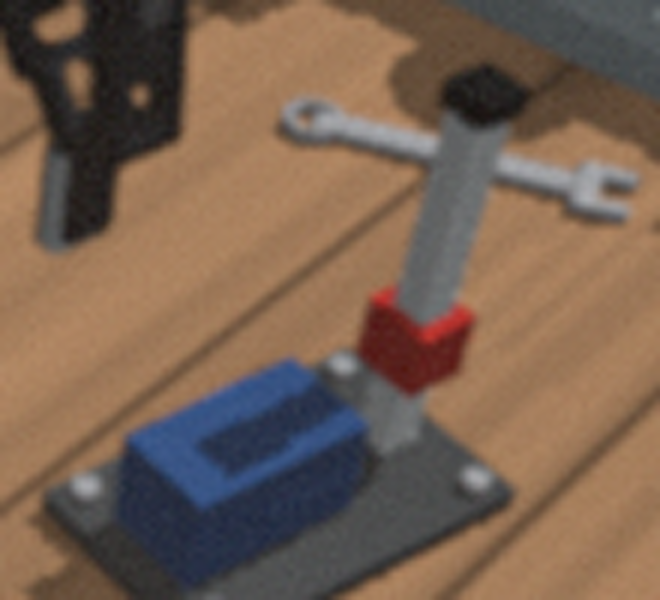

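View pics/top6.png

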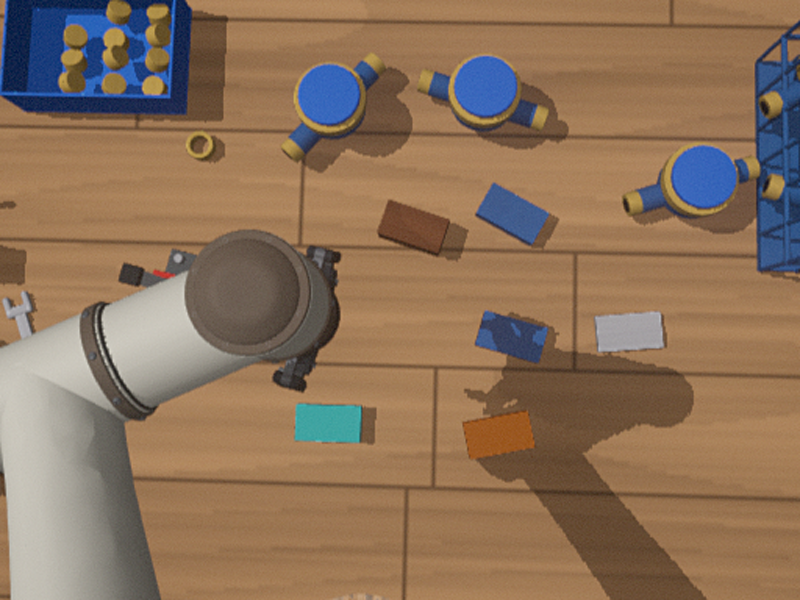

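The crop shows the added plate flush and square on the fixed one, with its top at about 62 mm. The band runs from about 55 to 87 mm. I'll let the arm settle, then hand in.

{"api": "play_rows", "payload": {"targets": [{"tx": 0,"ty": 0,"tz": 0,"spin": 0,"gripper": -1},{"tx": 0,"ty": 0,"tz": 0,"spin": 0,"gripper": -1},{"tx": 0,"ty": 0,"tz": 0,"spin": 0,"gripper": -1},{"tx": 0,"ty": 0,"tz": 0,"spin": 0,"gripper": -1}]}}

```text
clock: 13.1
position: [467.8, 41.2, 251.7]
ee_rot: [-0.623, 0.783, 0.0, -0.0]
contact_force: [0.1, -0.2, 0.9]
gripper_width: 85.5
```

Run:
```python
from bench import *
s=read_state();print(s['clock'],abs(s['joint_vel']).max(),s['contact_force'])
print(job_done())
```

```text
13.1 0.002550240929615143 [ 0.14904239 -0.20590388  0.89975282]
the job is handed in; nothing more can be done
None
```

I set one loose blue plate on the rest's fixed plate and handed the job in at 13.1 s. The hand-in gives no verdict, so what follows is from my own last checks.

- **Height:** the top of the pile is about 62 mm up. The band runs from about 55 to 87 mm, with its middle near 71 mm, so the pile is about 9 mm below the middle. I took the band's lower edge from its upper edge and the 32 mm height. Direct depth readings only reached down to about 59 mm.
- **Why one plate:** a second plate would have put the top at about 87 mm, right at the band's upper edge.
- **Position:** the added plate lies about 2 mm from the fixed plate's centre, within about 1° of its direction, and flat.
- **Everything else:** the two spare blue plates and the band measured within about 1 mm of their starts. The orange and turquoise look-alikes were left alone, and the arm ended still and touching nothing.

The top and scene cameras disagreed by about 2–3 mm in x, so I used the average. After the placing, the arm hid the rest from the top camera, so the plate's position comes from the scene camera alone.

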